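# Hold a field probe in the middle of a coil

### The arm

A 6-joint arm with a two-finger parallel gripper is mounted at the origin on a cart in front of the work surface, level with it; the furniture and walls round the work are solid. World frame = base frame: x ahead of the robot, y to its left, z up, the work surface at z = 0. Lengths are in m, angles in rad, forces in N, time in s.
With the tool pointing down it reaches from about 0.25 to 0.775 m from the base axis. Payload 8.9 kg.
Tool frame: the origin (TCP) lies at the very end of the fingers, on their centre line; the grasp point (between the pads) lies 19 mm behind it; z points along the fingers, y is the line along which they close (so a half turn about z gives the same grasp; the last joint's range is limited). The gripper opens to 85 mm and grips with 20 to 120 N. Pads are 22 mm wide; open, the fingers measure 114 mm over their backs; the gripper's body (76 mm by 85 mm) begins 54 mm behind the grasp point. The pads swing forward as they close: fully open they stand 13 mm farther back than shut.
Start: joints at [-1.445, 0.291, -0.153, 1.127, 0, 1.431], TCP at [0.137, -0.507, 0.211] pointing down, gripper open.
Joint ranges: [-2.52, 2.52], [-0.91, 1.74], [-1.3, 1.37], [-1.96, 2.02], [-1.52, 1.47], [-3.14, 3.14]. Speed limits (rad/s): [2.22, 2.22, 2.79, 3.14, 3.14, 3.14].

### API

Orientations are given as a unit quaternion [x, y, z, w].
In Python, from station import robot gives the robot as it stands.
- The arm moves only by the tool arm_command, never from a script. Its argument "steps" is a list that holds one entry, the list of rows, each a list of 7 numbers: the shift along the tool's x, y, z in cm, then the turn, a rotation vector about the tool's x, y, z in rad, then the finger opening in cm, from 0 to 8.54. A call has 1 to 12 rows; each row is the pose to reach, as a shift and turn from the pose commanded when the call began, along the tool's axes at that moment; what a row does not reach only later rows make up. A row lasts 1/8 s, in which the tool goes at most 62.5 mm and 10.7 degrees, less where a joint would pass 70% of its speed; a pose out of reach is approached as far as the arm can. A call with a gripper value outside its range is refused whole. The fingers move at their own pace and stop on an object; "squeeze" is the grip in N (left out, the last holds). Time passes only in rows, so rows that repeat a pose let the fingers close. It gives the time, the measured TCP pose, the force, the opening and the grip force at its end, in the units of the state.
- robot.read_state(): the state, without advancing time (a new reading comes with each control period).
- robot.snapshot(name): name is "scene" or "side" or "wrist"; returns the picture (384x512x3 uint8, red, green, blue); there is no depth.
- robot.camera_params(name): a dict with "fx", "fy", "cx", "cy" (pixels), "camera_from_world" (4x4, takes a point from world to camera coordinates); the wrist camera has in their place "T_tool_cam" (4x4, takes a point from camera to tool coordinates, whose origin is the TCP and whose axes are the flange's). Camera axes: x right, y up, looking along -z (the intrinsics and any distortion apply to the point x, -y, -z); pixel columns grow to the right and rows downward; lengths in m; the calibration is good to about 2 mm. A picture is of the moment at which its call begins: read the wrist's pose just before it. camera_params takes no time and is no camera call.
- robot.sign_off(): hands the job in; it is judged then, once.
The state is a dict: "t": time; "q": joint angles; "dq": joint speeds; "joint_efforts": joint torques, N m; "ee_pos": TCP position; "tool_rot": TCP orientation; "wrist_force": force on the tool from outside, world axes, zero at the start; "moment": the same for the moment, N m; "finger_gap": opening from 0.0 (shut) to 1.0 (fully open); "gripper_force": force on a finger pad.
Only numpy, scipy, OpenCV 4.12 (cv2) and the standard library are available. Lean on these libraries where they do the work, as an engineer would, in place of code of your own. Each camera call takes 0.05 s, during which the arm holds its last target. There are 200 camera calls.

### The job

Take the field probe out of its stand and lower its stem into the bore of the taller of the two coils until the tip is at mid-height of that coil (the black ring on the stem is then level with the coil's mouth). The probe must never touch either coil: keep the stem upright, centred in the bore and still for at least two seconds while the reading settles, and finish while still holding it there. Leave the other coil alone, and the multimeter, the solder spool and the dropper bottle where they are.

Things in the scene. Friction and masses are not known exactly. Their poses are not given: they have to be found in the camera images.
- probe: Field probe, about 80 g, upright in the stand at the start. Origin at the stem's tip, z up the stem. Steel stem 8 mm in diameter, 95 mm long; 2.5 mm black ring centred 42 mm above the tip; round collar 30 mm in diameter, 95 to 99 mm above the tip, that rests on the stand's top; grey handle, square 22 x 22 mm, faces square to body x and y, 99 to 164 mm above the tip.
- probe_tip (a point): Tip of the probe's stem (the body's origin).
- probe_handle (a point): Middle of the grip on the handle's axis, 137 mm above the tip.
- stand: Probe stand, fixed: aluminium foot 80 x 80 x 10 mm, two posts, top plate 44 (x) x 70 (y) mm, its top 110 mm above the worktop, with a central 14 mm through hole. Origin on the worktop under the hole. In it the probe's tip stands 15 mm above the worktop; draw the stem straight up by 95 mm to leave the hole.
- tall_coil: The taller of two upright copper coils, fixed, 92 mm high; flanges 66 mm in diameter, base plate 100 (x) x 76 (y) x 8 mm, two small terminal posts on the plate at its -x side. Bore upright, 22 mm in diameter, open at the top, 84 mm deep, closed below. Origin on the worktop under the bore's axis, z up.
- tall_coil_mouth (a point): Centre of the tall coil's bore mouth, 92 mm above the worktop.
- tall_coil_middle (a point): Point on the bore's axis at mid-height of the tall coil, 50 mm above the worktop and 42 mm below its mouth: where the probe's tip belongs.
- short_coil: The shorter coil, fixed, of the same kind but only 58 mm high; not to be touched. Origin on the worktop under its bore's axis. The two coils may stand in either order.
- meter: Red pocket multimeter lying on its back, 152 (x) x 80 (y) x 48 mm, a bystander. Origin at the centre of its underside.
- spool: Spool of solder wire standing on its flange, 55 mm in diameter, 38 mm high, a bystander. Origin at the centre of its underside.
- dropper: Small dropper bottle, 35 mm in diameter, 94 mm high, a bystander. Origin at the centre of its underside.
Not all that is in view belongs to the job. Of the things shaped like the stand, the aluminium one is meant.

How it is judged:
On the way, in this order (a step that is already met when the one before it is completed fails the run):
1. the probe is clear of the stand, held in the fingers (height (world z) of probe_tip above 0.097 m and contact force between probe and the fingers above 0.5 N), for 0.1 s.
2. the stem is in the tall coil with its tip at mid-height, upright, centred and still for two seconds (horizontal distance between probe_tip and tall_coil_middle below 0.0045 m and z of probe_tip in the frame of tall_coil_middle between -0.008 and 0.008 m and angle between probe's own z axis and vertical below 0.09 rad and linear speed of probe below 0.01 m/s and contact force between probe and the fingers above 0.5 N and contact force between probe and tall_coil below 0.2 N and contact force between probe and stand below 0.2 N), for 2 s.
At the end, for the whole second after the job is handed in: The fingers hold the probe and nothing else carries it; its tip is within 4.5 mm of the tall coil's axis and within 8 mm of its mid-height, the stem within about 5 degrees (0.09 rad) of upright, moving at less than 10 mm/s (all of step 2); the arm keeps its last pose, push and grip.
It fails at once if the probe touches the tall coil (contact force between probe and tall_coil above 0.2 N).
It fails at once if the probe touches the short coil, or the robot presses on it (contact force between probe and short_coil above 0.2 N or contact force between the arm and short_coil above 3 N).
It fails at once if the multimeter is moved (distance of meter from where it was at the start of the episode above 0.015 m).
It fails at once if the solder spool is moved (distance of spool from where it was at the start of the episode above 0.015 m).
It fails at once if the dropper bottle is moved or knocked over (distance of dropper from where it was at the start of the episode above 0.015 m or angle between dropper's own z axis and vertical above 0.3 rad).
It also fails if it takes over 48 s, if anything falls off the work surface, if the arm or the gripper's body presses on something with over 40 N, if the wrist force passes 120 N, or if a joint passes its speed limit or range.

## Working session

There is one attempt and no reset: what is moved stays moved. The work goes in short steps, Python scripts to look and compute and a tool call to move; the robot and the scene stay as the last step left them, time stands still between calls to the robot, and variables do not carry over. Pictures are saved under pics/ and viewed, at most 10 in all, crops included, and the job is handed in when it is done.

Besides the shell and the picture viewer there is one more tool, called after "Request:" as name(argument=value, ...), one argument or row to a line, values as JSON. arm_command: Moves the arm, as the interface text tells. Its arguments: {"type":"object","properties":{"steps":{"type":"array","items":{"type":"array","items":{"type":"array","items":{"type":"number"}}}},"squeeze":{"type":"number"}},"required":["steps"]}

```bash
mkdir -p pics; ls; python3 - <<'E'
from station import robot
import cv2, numpy as np
np.set_printoptions(precision=4,suppress=True)
s=robot.read_state(); print(s)
for n in("scene","side","wrist"):
    im=robot.snapshot(n); cv2.imwrite(f"pics/{n}0.png",im[...,::-1]); p=robot.camera_params(n); print(n,p)
E
```

```text
pics
{'t': 0.0, 'q': array([-1.4453,  0.2913, -0.1542,  1.1267, -0.    ,  1.4315]), 'dq': array([-0.0014,  0.0001, -0.0016, -0.0012, -0.0001, -0.0015]), 'joint_efforts': array([ -0.0015, -53.7144,  33.1373,   0.0159,  -0.0003,   0.    ]), 'ee_pos': array([ 0.1373, -0.5062,  0.2102]), 'tool_rot': array([ 0.9912,  0.132 , -0.    , -0.0007]), 'wrist_force': array([0.0254, 0.6157, 0.613 ]), 'moment': array([0.0133, 0.0208, 0.0185]), 'gripper_force': 0.0, 'finger_gap': 0.999878205484}
scene {'fx': 412.838532265463, 'fy': 412.838532265463, 'cx': 257.8028541292958, 'cy': 198.2100309530225, 'camera_from_world': array([[-0.8917, -0.4525, -0.0089,  0.4916],
       [ 0.3475, -0.6972,  0.627 , -0.2865],
       [-0.2899,  0.556 ,  0.779 , -1.0533],
       [ 0.    ,  0.    ,  0.    ,  1.    ]])}
side {'fx': 477.10220479804605, 'fy': 477.10220479804605, 'cx': 249.27613481936214, 'cy': 186.05774758239897, 'camera_from_world': array([[ 0.3776, -0.9259,  0.0137, -0.2422],
       [ 0.3976,  0.1755,  0.9006, -0.3387],
       [-0.8363, -0.3346,  0.4344, -1.1114],
       [ 0.    ,  0.    ,  0.    ,  1.    ]])}
wrist {'fx': 334.8018641093657, 'fy': 334.8018641093657, 'cx': 253.52617467825436, 'cy': 188.23559445337565, 'T_tool_cam': array([[-0.0005,  0.9569,  0.2904,  0.0744],
       [ 1.    ,  0.0005, -0.    , -0.0009],
       [-0.0002,  0.2904, -0.9569, -0.1626],
       [ 0.    ,  0.    ,  0.    ,  1.    ]])}
```

View pics/scene0.png

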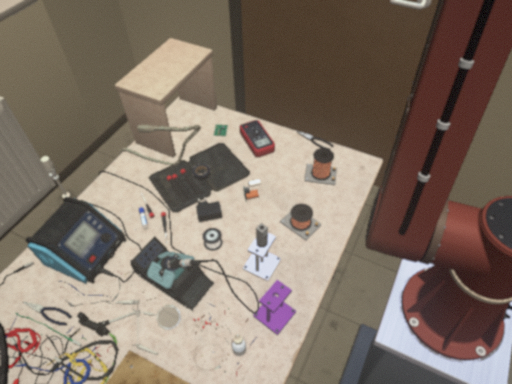

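View pics/side0.png

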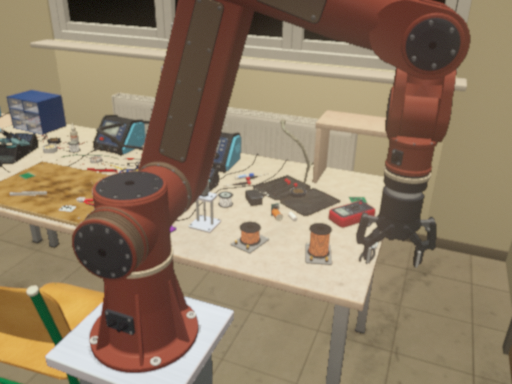

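The scene view shows the tall coil at about (322,163), the short one at (302,216), the aluminium stand with the probe at (262,245), the meter at (257,138), and the purple decoy stand at (275,305). I'll enlarge the part that matters.

```bash
cat > h.py <<'E'
import numpy as np, cv2
from scipy.spatial.transform import Rotation as R
from station import robot
np.set_printoptions(precision=4,suppress=True)
def ray(n,u,v,st=None):
    p=robot.camera_params(n); d=np.array([(u-p['cx'])/p['fx'],-(v-p['cy'])/p['fy'],-1.])
    if n=='wrist':
        T=np.eye(4);T[:3,:3]=R.from_quat(st['tool_rot']).as_matrix();T[:3,3]=st['ee_pos'];W=T@p['T_tool_cam']
    else: W=np.linalg.inv(p['camera_from_world'])
    return W[:3,3],W[:3,:3]@d
def onz(n,u,v,z,st=None):
    o,d=ray(n,u,v,st); return o+d*(z-o[2])/d[2]
def proj(n,X,st=None):
    p=robot.camera_params(n)
    if n=='wrist':
        T=np.eye(4);T[:3,:3]=R.from_quat(st['tool_rot']).as_matrix();T[:3,3]=st['ee_pos'];M=np.linalg.inv(T@p['T_tool_cam'])
    else: M=p['camera_from_world']
    c=M[:3,:3]@X+M[:3,3]; return np.array([p['cx']-p['fx']*c[0]/c[2],p['cy']+p['fy']*c[1]/c[2]])
E
python3 - <<'E'
from h import *
im=cv2.imread('pics/scene0.png')[125:285,225:365]
a=cv2.resize(im,None,fx=3.7,fy=3.7,interpolation=cv2.INTER_CUBIC)
cv2.imwrite('pics/crop0.png',a)
print('tall',onz('scene',322.5,154,.092),'short',onz('scene',302,210,.058),'handle top',onz('scene',262,227,.179))
print('side tall',onz('side',320,228,.092),'side short',onz('side',250,227,.058))
print('meter',onz('scene',257,133,.048),'plate corners',[onz('scene',u,v,.008)[:2] for u,v in((281,218),(298,236),(320,223),(305,167),(336,183))])
E
```

```text
tall [ 0.4723 -0.2893  0.092 ] short [ 0.4515 -0.0852  0.058 ] handle top [0.4901 0.0946 0.179 ]
side tall [ 0.4685 -0.288   0.092 ] side short [ 0.4469 -0.0808  0.058 ]
meter [ 0.7201 -0.3276  0.048 ] plate corners [array([ 0.5073, -0.0663]), array([ 0.4365, -0.03  ]), array([ 0.3967, -0.1011]), array([ 0.524 , -0.2901]), array([ 0.4086, -0.2696])]
```

View pics/crop0.png

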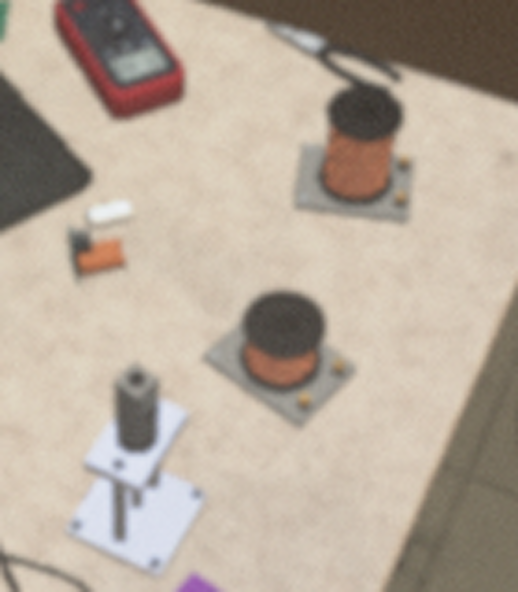

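```bash
python3 - <<'E'
from h import *
f=lambda u,v,z:onz('scene',225+u/3.7,125+v/3.7,z)[:2]
def edge(a,b,z):
    d=f(*b,z)-f(*a,z); print(np.linalg.norm(d),np.degrees(np.arctan2(d[1],d[0])))
edge((85,460),(187,412),.11);edge((133,485),(187,412),.11);edge((85,460),(133,485),.11);edge((70,525),(155,573),.01);edge((155,573),(203,493),.01)
s=robot.read_state();M=R.from_quat(s['tool_rot']).as_matrix();print(M)
print(M.T@(np.array([.49,.09,.29])-s['ee_pos'])*100)
print('dropper',onz('scene',238,338,.09),'spool',onz('scene',212,236,.038))
E
```

```text
0.08071714370633727 -124.3661115689978
0.06995098261017871 -96.05050725326646
0.03830243561031056 175.60747122274424
0.07361383255030587 174.46290516864084
0.07564052795105397 -92.21344507843716
[[ 0.9651  0.2617 -0.0001]
 [ 0.2617 -0.9651  0.0009]
 [ 0.0001 -0.0009 -1.    ]]
[ 49.6439 -48.3373  -7.9103]
dropper [0.4311 0.3331 0.09  ] spool [0.6457 0.0969 0.038 ]
```

Request:
arm_command(
  steps=[
    [[4, -4, -8, 0, 0, 0, 8.5], [8, -8, -8, 0, 0, 0.05, 8.5], [12, -12, -8, 0, 0, 0.1, 8.5], [16, -16, -8, 0, 0, 0.15, 8.5], [20.5, -20, -8, 0, 0, 0.2, 8.5], [25, -24, -8, 0, 0, 0.25, 8.5], [29, -28, -8, 0, 0, 0.3, 8.5], [33, -32, -8, 0, 0, 0.35, 8.5], [37.5, -36, -8, 0, 0, 0.35, 8.5], [41.5, -40, -8, 0, 0, 0.35, 8.5], [45.5, -44, -8, 0, 0, 0.35, 8.5], [49.6, -48.3, -8, 0, 0, 0.35, 8.5]],
  ],
)

```text
t: 1.65
ee_pos: [0.4888, 0.0626, 0.2907]
tool_rot: [1.0, -0.019, -0.0, -0.013]
wrist_force: [-0.5, -1.3, 0.1]
finger_gap: 0.993
gripper_force: 0.0
```

Request:
arm_command(
  steps=[
    [[0, 0, 0, 0, 0, 0, 8.5], [0, 0, 0, 0, 0, 0, 8.5], [0, 0, 0, 0, 0, 0, 8.5]],
  ],
)

```text
t: 2.02
ee_pos: [0.4878, 0.0592, 0.2909]
tool_rot: [1.0, -0.023, -0.0, -0.013]
wrist_force: [-0.1, 0.2, -0.2]
finger_gap: 0.998
gripper_force: 0.0
```

```bash
python3 - <<'E'
from h import *
s=robot.read_state(); im=robot.snapshot('wrist')[...,::-1]; cv2.imwrite('pics/w1.png',im)
import pickle; pickle.dump(s,open('w1.pkl','wb')); print(s['t'],s['ee_pos'],s['tool_rot'],s['q'])
print(proj('wrist',np.array([.49,.0946,.179]),s))
E
```

```text
2.025 [0.4878 0.0592 0.2909] [ 0.9997 -0.0227 -0.     -0.0128] [-0.0464  0.1919 -0.0741  1.3055  0.0256  3.1406]
[216.3036 176.8958]
```

View pics/w1.png

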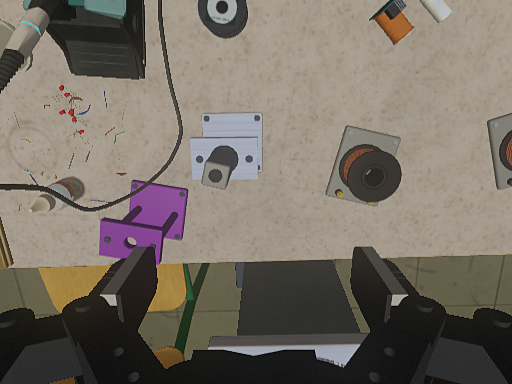

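The wrist view shows the handle's top face near (215,175), the short coil at (370,175), the purple decoy at the lower left, and the dropper and spool clear of the path. Joint 6 sits at its limit, so I'll turn back by 90° for the grasp.

```bash
python3 - <<'E'
from h import *
import pickle; s=pickle.load(open('w1.pkl','rb'))
im=cv2.imread('pics/w1.png')
for v in range(155,195,4): print(v,[tuple(im[v,u].tolist()) for u in range(196,240,5)])
h=onz('wrist',215.5,175.5,.179,s); print(h)
for u,v in((204,163),(229,165),(226,188),(202,186)): print(onz('wrist',u,v,.179,s))
M=R.from_quat(s['tool_rot']).as_matrix(); print(M.T@(h+[0,0,.09]-s['ee_pos'])*100)
# rotvec to yaw 90deg, straight down
x=np.array([0,1,0.]);z=np.array([0,0,-1.]);T=np.c_[x,np.cross(z,x),z]
print(R.from_matrix(M.T@T).as_rotvec())
E
```

```text
155 [(194, 180, 174), (185, 170, 164), (188, 174, 169), (57, 59, 61), (67, 67, 68), (68, 68, 69), (67, 68, 69), (67, 67, 68), (60, 63, 65)]
159 [(75, 69, 68), (85, 78, 75), (189, 173, 167), (65, 67, 67), (65, 67, 67), (65, 66, 67), (66, 69, 68), (66, 66, 67), (67, 70, 72)]
163 [(188, 173, 168), (196, 181, 174), (123, 134, 136), (119, 126, 129), (89, 93, 94), (65, 66, 67), (65, 67, 67), (66, 67, 68), (62, 64, 67)]
167 [(187, 172, 167), (188, 173, 168), (133, 143, 145), (131, 141, 143), (135, 144, 147), (133, 143, 146), (128, 137, 139), (63, 64, 66), (206, 190, 183)]
171 [(188, 174, 168), (190, 176, 169), (130, 140, 142), (65, 65, 68), (69, 69, 74), (139, 149, 151), (133, 142, 144), (61, 62, 63), (189, 175, 169)]
175 [(185, 171, 165), (193, 178, 172), (130, 139, 142), (67, 68, 73), (68, 70, 73), (61, 61, 64), (133, 142, 145), (199, 182, 177), (183, 169, 163)]
179 [(169, 163, 163), (133, 129, 131), (128, 138, 140), (62, 63, 66), (64, 66, 69), (118, 127, 130), (117, 125, 127), (159, 160, 164), (155, 155, 160)]
183 [(139, 151, 161), (119, 130, 136), (127, 136, 138), (127, 137, 139), (135, 144, 146), (128, 137, 139), (91, 97, 98), (131, 144, 155), (135, 147, 156)]
187 [(142, 153, 162), (141, 154, 163), (143, 156, 165), (146, 159, 169), (105, 113, 117), (126, 134, 137), (124, 137, 146), (135, 147, 158), (134, 147, 157)]
191 [(135, 147, 159), (137, 150, 160), (143, 156, 164), (134, 147, 158), (137, 150, 160), (140, 154, 162), (138, 151, 161), (134, 148, 158), (138, 151, 162)]
[0.4913 0.0952 0.179 ]
[0.5025 0.104  0.179 ]
[0.4999 0.0831 0.179 ]
[0.4798 0.087  0.179 ]
[0.4824 0.1076 0.179 ]
[ 0.183  -3.556   2.2857]
[-0.0203 -0.0202 -1.6161]
```

Request:
arm_command(
  steps=[
    [[0, -1, 1, 0, 0, -0.17, 8.5], [0, -2, 2, 0, 0, -0.34, 8.5], [0.2, -3, 3, -0.01, -0.01, -0.51, 8.5], [0.2, -3.6, 4.2, -0.01, -0.01, -0.68, 8.5], [0.2, -3.6, 4.2, -0.01, -0.01, -0.85, 8.5], [0.2, -3.6, 4.2, -0.02, -0.02, -1.02, 8.5], [0.2, -3.6, 4.2, -0.02, -0.02, -1.19, 8.5], [0.2, -3.6, 4.2, -0.02, -0.02, -1.36, 8.5], [0.2, -3.6, 4.2, -0.02, -0.02, -1.48, 8.5], [0.2, -3.6, 4.2, -0.02, -0.02, -1.48, 8.5], [0.2, -3.6, 4.2, -0.02, -0.02, -1.48, 8.5]],
  ],
)

```text
t: 3.45
ee_pos: [0.4919, 0.0965, 0.2499]
tool_rot: [0.754, 0.657, -0.0, -0.001]
wrist_force: [0.7, 0.4, -0.7]
finger_gap: 0.998
gripper_force: 0.0
```

```bash
python3 - <<'E'
from h import *
s=robot.read_state(); im=robot.snapshot('wrist')[...,::-1]; cv2.imwrite('pics/w2.png',im)
import pickle; pickle.dump(s,open('w2.pkl','wb')); print(s['t'],s['ee_pos'],s['tool_rot'],s['q'])
c=proj('wrist',np.array([.4913,.0952,.179]),s); print(c); u,v=c.astype(int)
v0=max(v-60,0);u0=max(u-80,0)
cv2.imwrite('pics/w2c.png',cv2.resize(im[v0:v0+120,u0:u0+160],None,fx=4,fy=4)); print(u0,v0)
E
```

```text
3.45 [0.4919 0.0965 0.2499] [ 0.7542  0.6566 -0.0005 -0.0005] [ 0.0476  0.2275 -0.135   1.2098  0.0002  1.7564]
[253.1303 195.3145]
173 135
```

View pics/w2c.png

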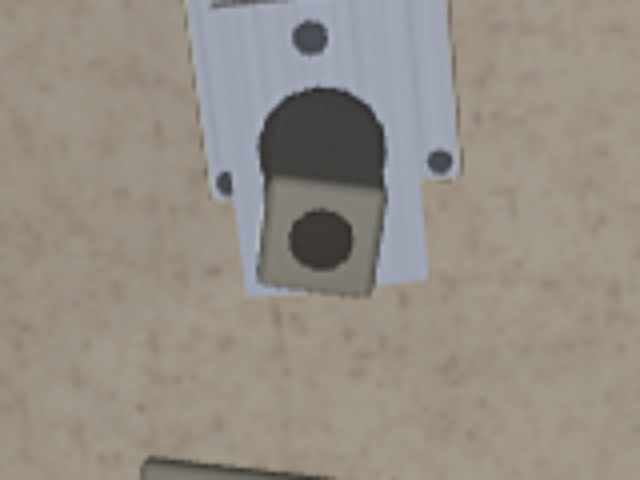

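The close view shows the handle's top face with its centre dot at pixel (253,195), exactly where predicted. The face is turned by roughly 7°.

```bash
python3 - <<'E'
from h import *
import pickle; s=pickle.load(open('w2.pkl','rb'))
f=lambda u,v:onz('wrist',173+u/4,135+v/4,.179,s)
c=f(321,240); P=[f(*p) for p in((272,178),(385,188),(371,297),(258,282))]
for i in range(4):
    d=P[(i+1)%4]-P[i]; print(np.linalg.norm(d),(np.degrees(np.arctan2(d[1],d[0]))+45)%90-45)
print(c,np.mean(P,0))
M=R.from_quat(s['tool_rot']).as_matrix(); print('toolyaw',np.degrees(np.arctan2(M[1,0],M[0,0])))
print(M.T@(np.r_[c[:2],.133]-s['ee_pos'])*100)
E
```

```text
0.020547730671795675 -13.183404238167764
0.021181613232022795 -14.210132567688504
0.021166217505477772 -15.972827171317988
0.020171628758464892 -15.948079295038042
[0.4914 0.0954 0.179 ] [0.4916 0.096  0.179 ]
toolyaw 82.08851203876938
[-0.111  -0.0165 11.6914]
```

Request:
arm_command(
  steps=[
    [[0, 0, 2, 0, 0, 0.06, 8.5], [0, 0, 4, 0, 0, 0.12, 8.5], [-0.05, 0, 6, 0, 0, 0.12, 8.5], [-0.05, 0, 8, 0, 0, 0.12, 8.5], [-0.05, 0, 10, 0, 0, 0.12, 8.5], [-0.05, 0, 11.7, 0, 0, 0.12, 8.5], [-0.05, 0, 11.7, 0, 0, 0.12, 8.5], [-0.05, 0, 11.7, 0, 0, 0.12, 5], [-0.05, 0, 11.7, 0, 0, 0.12, 3], [-0.05, 0, 11.7, 0, 0, 0.12, 1.5], [-0.05, 0, 11.7, 0, 0, 0.12, 1.0], [-0.05, 0, 11.7, 0, 0, 0.12, 0.5]],
  ],
  squeeze=50,
)

```text
t: 5.0
ee_pos: [0.4919, 0.0964, 0.1332]
tool_rot: [0.791, 0.612, -0.0, -0.0]
wrist_force: [-1.8, 1.0, 6.4]
finger_gap: 0.245
gripper_force: 49.0
```

Request:
arm_command(
  steps=[
    [[0, 0, 0, 0, 0, 0, 0], [0, 0, 0, 0, 0, 0, 0], [0, 0, 0, 0, 0, 0, 0], [0, 0, 0, 0, 0, 0, 0]],
  ],
)

```text
t: 5.5
ee_pos: [0.4919, 0.0964, 0.1332]
tool_rot: [0.791, 0.612, -0.0, -0.0]
wrist_force: [-0.9, 0.4, 5.9]
finger_gap: 0.249
gripper_force: 49.0
```

Request:
arm_command(
  steps=[
    [[0, 0, -0.5, 0, 0, 0, 0], [0, 0, -1.5, 0, 0, 0, 0], [0, 0, -3, 0, 0, 0, 0], [0, 0, -5, 0, 0, 0, 0], [0, 0, -7, 0, 0, 0, 0], [0, 0, -9, 0, 0, 0, 0], [0, 0, -11, 0, 0, 0, 0], [0, 0, -13, 0, 0, 0, 0], [0, 0, -14, 0, 0, 0, 0], [0, 0, -14, 0, 0, 0, 0]],
  ],
)

```text
t: 6.75
ee_pos: [0.4923, 0.0963, 0.2735]
tool_rot: [0.791, 0.612, -0.0, -0.0]
wrist_force: [0.4, 0.2, -1.0]
finger_gap: 0.247
gripper_force: 48.9
```

```bash
python3 - <<'E'
from h import *
s=robot.read_state(); im=robot.snapshot('wrist')[...,::-1]; cv2.imwrite('pics/w3.png',im)
print(s['t'],s['ee_pos'],s['tool_rot'],s['wrist_force'],s['finger_gap'])
M=R.from_quat(s['tool_rot']).as_matrix();print(M.T@(np.array([.4705,-.2887,.273])-s['ee_pos'])*100)
print('tip proj',proj('wrist',s['ee_pos']-[0,0,.118],s))
E
```

```text
6.75 [0.4923 0.0963 0.2735] [ 0.7912  0.6115 -0.0001 -0.0002] [ 0.4468  0.1971 -0.9963] 0.24698953305759497
[-37.8062   7.5944   0.0387]
tip proj [253.6804 176.9406]
```

View pics/w3.png

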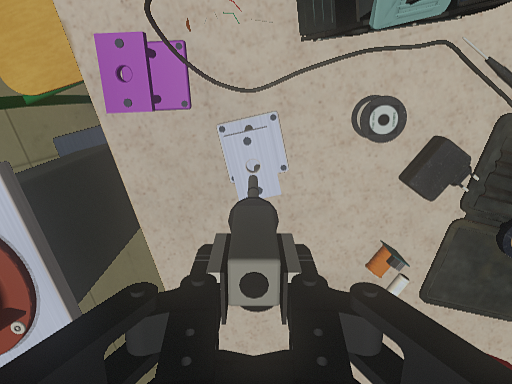

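The probe is held, with its tip at (253,177) as predicted. I'll carry it past the tall coil so that the mouth is visible beyond the stem.

Request:
arm_command(
  steps=[
    [[-2, 0.3, 0, 0, 0, 0, 0], [-5, 0.9, 0, 0, 0, 0, 0], [-9, 1.6, 0, 0, 0, 0, 0], [-13, 2.3, 0, 0, 0, 0, 0], [-17.5, 3.1, 0, 0, 0, 0, 0], [-22, 3.9, 0, 0, 0, 0, 0], [-26.5, 4.7, 0, 0, 0, 0, 0], [-31, 5.5, 0, 0, 0, 0, 0], [-35, 6.2, 0, 0, 0, 0, 0], [-38.5, 6.8, 0, 0, 0, 0, 0], [-41.5, 7.4, 0, 0, 0, 0, 0], [-42.8, 7.6, 0, 0, 0, 0, 0]],
  ],
)

```text
t: 8.3
ee_pos: [0.457, -0.3381, 0.2716]
tool_rot: [0.792, 0.611, -0.001, -0.001]
wrist_force: [-0.4, -0.8, -1.0]
finger_gap: 0.247
gripper_force: 48.9
```

Request:
arm_command(
  steps=[
    [[0, 0, 0, 0, 0, 0, 0], [0, 0, 0, 0, 0, 0, 0], [0, 0, 0, 0, 0, 0, 0], [0, 0, 0, 0, 0, 0, 0]],
  ],
)

```text
t: 8.8
ee_pos: [0.4578, -0.3364, 0.273]
tool_rot: [0.791, 0.612, -0.001, -0.0]
wrist_force: [0.7, 0.0, -0.5]
finger_gap: 0.244
gripper_force: 48.9
```

```bash
python3 - <<'E'
from h import *
import pickle
s=robot.read_state(); im=robot.snapshot('wrist')[...,::-1]; cv2.imwrite('pics/w4.png',im);pickle.dump(s,open('w4.pkl','wb'))
print(s['t'],s['ee_pos'],s['tool_rot'])
print('tip proj',proj('wrist',s['ee_pos']-[0,0,.118],s),proj('wrist',np.array([.4705,-.2887,.092]),s))
cv2.imwrite('pics/w4c.png',cv2.resize(im[20:210,160:360],None,fx=3,fy=3))
E
```

```text
8.8 [ 0.4578 -0.3364  0.273 ] [ 0.791   0.6119 -0.0006 -0.0005]
tip proj [253.8153 176.8824] [254.0725 113.104 ]
```

View pics/w4c.png

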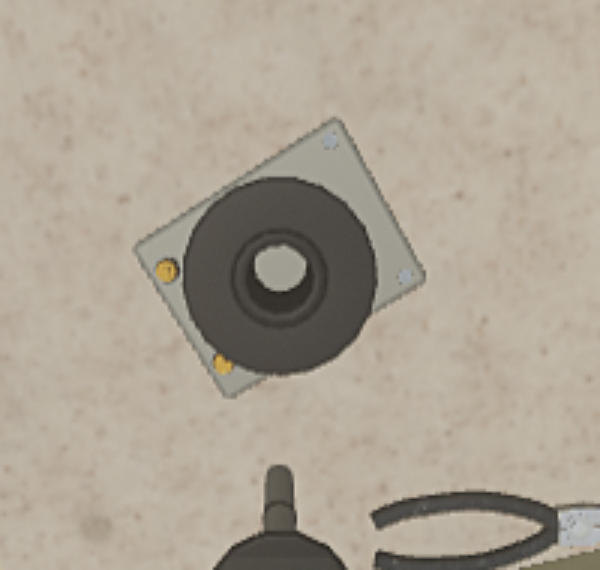

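The view shows the tall coil's flange centred near pixel (253,112), its bore ring, and the stem tip near (253,177). Next I'll fit both.

```bash
cat >> h.py <<'E'
def flange(im,g,z,st,thr=95,ur=(160,360),vr=(20,170)):
    g0=cv2.cvtColor(im,cv2.COLOR_BGR2GRAY); m=np.zeros_like(g0); m[vr[0]:vr[1],ur[0]:ur[1]]=(g0<thr)[vr[0]:vr[1],ur[0]:ur[1]]*255
    c=max(cv2.findContours(m,cv2.RETR_EXTERNAL,cv2.CHAIN_APPROX_NONE)[0],key=cv2.contourArea)
    P=np.array([onz('wrist',u,v,z,st)[:2] for u,v in c[:,0]]).astype(np.float32)
    A=np.c_[2*P,np.ones(len(P))]; w=np.ones(len(P),bool)
    for _ in range(5):
        x=np.linalg.lstsq(A[w],(P[w]**2).sum(1),rcond=None)[0]; r=np.sqrt(x[2]+x[:2]@x[:2]); e=abs(np.linalg.norm(P-x[:2],axis=1)-r); w=e<.001
    return x[:2],r,w.mean()
E
python3 - <<'E'
from h import *
import pickle
s=pickle.load(open('w4.pkl','rb')); im=cv2.imread('pics/w4.png'); g=cv2.cvtColor(im,cv2.COLOR_BGR2GRAY)
for t in (85,95,105,115): print(t,flange(im,0,.092,s,t))
for v in range(172,196,2): 
    row=g[v,235:275]; d=np.where(row<115)[0]+235; print(v,d.min() if len(d) else 0,d.max() if len(d) else 0, row.min())
print(g[168:190,253])
# where body-axis points would project if held ideally
for h in (0,.01,.042,.095): print(h,proj('wrist',s['ee_pos']-[0,0,.118-h],s), proj('wrist',s['ee_pos']+R.from_quat(s['tool_rot']).as_matrix()@[.004,0,.118-h],s))
E
```

```text
85 (array([ 0.4693, -0.2876]), np.float64(0.03179225476254374), np.float64(0.9946236559139785))
95 (array([ 0.4694, -0.2877]), np.float64(0.03193466076373525), np.float64(0.9946236559139785))
105 (array([ 0.4694, -0.2877]), np.float64(0.0320004562935132), np.float64(0.9841269841269841))
115 (array([ 0.4694, -0.2878]), np.float64(0.03204843575607765), np.float64(0.9738219895287958))
172 0 0 171
174 0 0 168
176 250 255 72
178 249 256 75
180 249 257 79
182 248 257 66
184 248 257 67
186 249 257 70
188 248 257 54
190 248 258 58
192 248 258 55
194 248 258 68
[175 177 177 178 179 185 176  75  85  90  86  90  89  89  89  88  88  91
  83  64  84  89]
0 [253.8153 176.8824] [253.6199 172.4481]
0.01 [253.8215 179.9705] [253.6364 175.3935]
0.042 [253.8446 191.4393] [253.6981 186.3398]
0.095 [253.8983 218.1782] [253.842  211.9043]
```

```bash
python3 - <<'E'
from h import *
import pickle
s=pickle.load(open('w4.pkl','rb')); M=R.from_quat(s['tool_rot']).as_matrix()
print(M.T@(np.r_[.4694,-.2877,.273]-s['ee_pos'])*100)
im=cv2.imread('pics/w4.png'); g=cv2.cvtColor(im,cv2.COLOR_BGR2GRAY)
print('handle top dot pred',proj('wrist',s['ee_pos']+[0,0,.046],s), 'face z corner')
m=(g[255:310,225:285]<75).astype(np.uint8)*255
for c in cv2.findContours(m,cv2.RETR_EXTERNAL,cv2.CHAIN_APPROX_NONE)[0]:
    if cv2.contourArea(c)>60: print(cv2.minEnclosingCircle(c),cv2.contourArea(c))
E
```

```text
[ 5.0081 -0.1014 -0.0057]
handle top dot pred [254.0295 283.4323] face z corner
((28.5, 29.0), 14.534542083740234) 557.5
((29.5, 27.0), 39.99072265625) 559.5
```

Request:
arm_command(
  steps=[
    [[1, 0, 0, 0, 0, 0, 0], [2.5, 0, 0, 0, 0, 0, 0], [4, 0, 0, 0, 0, 0, 0], [5.2, 0, 0, 0, 0, 0, 0], [5.2, 0, 0, 0, 0, 0, 0], [5.2, 0, 1, 0, 0, 0, 0], [5.2, 0, 2.5, 0, 0, 0, 0], [5.2, 0, 4, 0, 0, 0, 0], [5.2, 0, 4.5, 0, 0, 0, 0], [5.2, 0, 4.5, 0, 0, 0, 0], [5.2, 0, 4.5, 0, 0, 0, 0]],
  ],
)

```text
t: 10.22
ee_pos: [0.4709, -0.2869, 0.2281]
tool_rot: [0.791, 0.611, -0.001, -0.0]
wrist_force: [-0.2, 0.0, -0.8]
finger_gap: 0.248
gripper_force: 48.9
```

```bash
python3 - <<'E'
from h import *
import pickle
s=robot.read_state(); print(s['t'],s['ee_pos'],s['tool_rot'],s['wrist_force'])
C={}
X=np.r_[.4694,-.2877,.092]; out=[]
for n in('scene','side','wrist'):
    im=robot.snapshot(n)[...,::-1].copy(); cv2.imwrite(f'pics/{n}5.png',im)
    p=proj(n,X,s); print(n,p, proj(n,X+[0,0,.018],s),proj(n,s['ee_pos']-[0,0,.118],s))
    u,v=(p-[24,34]).astype(int); w=(u,v); print(w); out.append(cv2.resize(im[v:v+60,u:u+48],None,fx=5.5,fy=5.5,interpolation=cv2.INTER_CUBIC))
cv2.imwrite('pics/v5.png',np.hstack(out)); print(np.hstack(out).shape)
E
```

```text
10.225 [ 0.4709 -0.2869  0.2281] [ 0.7912  0.6115 -0.0005 -0.0002] [-0.1648  0.0212 -0.7848]
scene [323.1948 154.6377] [323.8677 150.4672] [323.3356 150.4457]
(np.int64(299), np.int64(120))
side [319.976  227.8216] [320.4691 222.3742] [320.337  222.0425]
(np.int64(295), np.int64(193))
wrist [252.4263 172.9184] [252.3638 178.0549] [253.7581 176.8544]
(np.int64(228), np.int64(138))
(330, 792, 3)
```

View pics/v5.png

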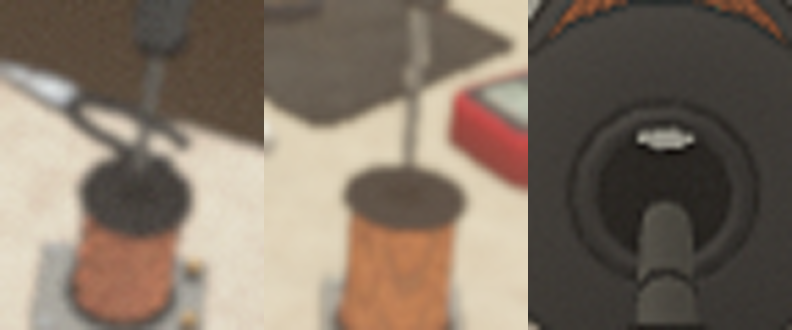

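The stem is within about 1.2 mm of the axis in all three views: it sits slightly toward tool −x. I'll correct that and lower it 6 cm.

Request:
arm_command(
  steps=[
    [[0.12, 0.03, 0, 0, 0, 0, 0], [0.12, 0.03, 0, 0, 0, 0, 0], [0.12, 0.03, 0.5, 0, 0, 0, 0], [0.12, 0.03, 1, 0, 0, 0, 0], [0.12, 0.03, 1.5, 0, 0, 0, 0], [0.12, 0.03, 2, 0, 0, 0, 0], [0.12, 0.03, 2.5, 0, 0, 0, 0], [0.12, 0.03, 3, 0, 0, 0, 0], [0.12, 0.03, 3, 0, 0, 0, 0], [0.12, 0.03, 3, 0, 0, 0, 0]],
  ],
)

```text
t: 11.62
ee_pos: [0.4712, -0.2857, 0.1979]
tool_rot: [0.791, 0.612, -0.001, -0.0]
wrist_force: [0.4, -0.6, 0.1]
finger_gap: 0.251
gripper_force: 48.9
```

```bash
python3 - <<'E'
from h import *
s=robot.read_state(); print(s['t'],s['ee_pos'],s['tool_rot'],s['wrist_force'])
X=np.r_[.4694,-.2877,.092]; out=[]
for n in('scene','side','wrist'):
    im=robot.snapshot(n)[...,::-1].copy(); p=proj(n,X,s); print(n,p)
    u,v=(p-[24,34]).astype(int); print(u,v); out.append(cv2.resize(im[v:v+60,u:u+48],None,fx=5.5,fy=5.5,interpolation=cv2.INTER_CUBIC))
cv2.imwrite('pics/v6.png',np.hstack(out))
E
```

```text
11.625 [ 0.4712 -0.2857  0.1979] [ 0.7912  0.6115 -0.0006 -0.0005] [ 0.4082 -0.6204  0.1435]
scene [323.1948 154.6377]
299 120
side [319.976  227.8216]
295 193
wrist [252.2936 183.439 ]
228 149
```

View pics/v6.png

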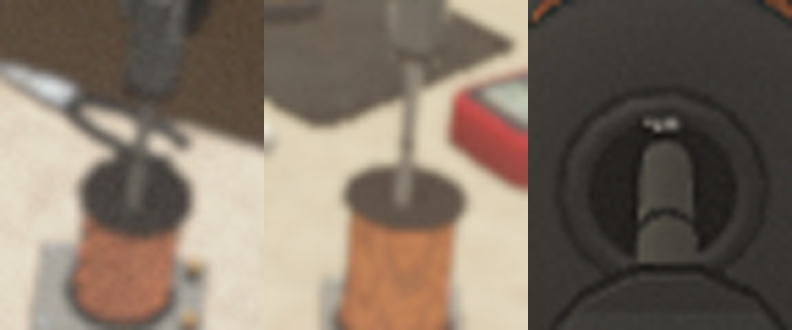

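The tip is in the mouth and the stem is centred to within about 1 mm in every view. I'll lower it the remaining 3 cm with a half-millimetre correction, then hold.

Request:
arm_command(
  steps=[
    [[-0.05, 0, 0.4, 0, 0, 0, 0], [-0.05, 0, 0.8, 0, 0, 0, 0], [-0.05, 0, 1.2, 0, 0, 0, 0], [-0.05, 0, 1.6, 0, 0, 0, 0], [-0.05, 0, 2.0, 0, 0, 0, 0], [-0.05, 0, 2.4, 0, 0, 0, 0], [-0.05, 0, 2.8, 0, 0, 0, 0], [-0.05, 0, 3.0, 0, 0, 0, 0], [-0.05, 0, 3.0, 0, 0, 0, 0], [-0.05, 0, 3.0, 0, 0, 0, 0]],
  ],
)

```text
t: 13.02
ee_pos: [0.4711, -0.2861, 0.1678]
tool_rot: [0.791, 0.612, -0.001, -0.001]
wrist_force: [-0.4, 0.9, 0.1]
finger_gap: 0.239
gripper_force: 48.9
```

```bash
python3 - <<'E'
from h import *
s=robot.read_state(); print(s['t'],s['ee_pos'],s['tool_rot'],s['wrist_force'])
X=np.r_[.4694,-.2877,.092]; out=[]
for n in('scene','side','wrist'):
    im=robot.snapshot(n)[...,::-1].copy(); p=proj(n,X,s)
    u,v=(p-[24,34]).astype(int); print(n,u,v); out.append(cv2.resize(im[v:v+60,u:u+48],None,fx=5.5,fy=5.5,interpolation=cv2.INTER_CUBIC))
cv2.imwrite('pics/v7.png',np.hstack(out))
E
```

```text
13.025 [ 0.4711 -0.2861  0.1678] [ 0.7912  0.6115 -0.0006 -0.0005] [-0.4315  0.9197  0.1309]
scene 299 120
side 295 193
wrist 228 159
```

View pics/v7.png

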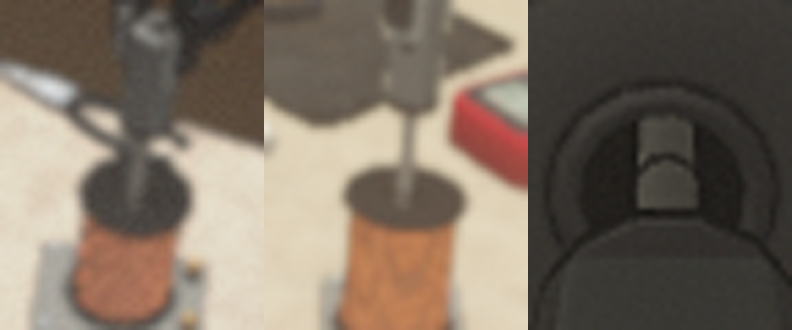

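The ring is level with the mouth and the stem is centred to about 0.5 mm. I'll hold it there while the reading settles.

Request:
arm_command(
  steps=[
    [[0, 0, 0, 0, 0, 0, 0], [0, 0, 0, 0, 0, 0, 0], [0, 0, 0, 0, 0, 0, 0], [0, 0, 0, 0, 0, 0, 0], [0, 0, 0, 0, 0, 0, 0], [0, 0, 0, 0, 0, 0, 0], [0, 0, 0, 0, 0, 0, 0], [0, 0, 0, 0, 0, 0, 0], [0, 0, 0, 0, 0, 0, 0], [0, 0, 0, 0, 0, 0, 0], [0, 0, 0, 0, 0, 0, 0], [0, 0, 0, 0, 0, 0, 0]],
  ],
)

```text
t: 14.68
ee_pos: [0.471, -0.2861, 0.1677]
tool_rot: [0.791, 0.612, -0.001, -0.001]
wrist_force: [-1.0, -0.3, -0.9]
finger_gap: 0.246
gripper_force: 48.9
```

Request:
arm_command(
  steps=[
    [[0, 0, 0, 0, 0, 0, 0], [0, 0, 0, 0, 0, 0, 0], [0, 0, 0, 0, 0, 0, 0], [0, 0, 0, 0, 0, 0, 0], [0, 0, 0, 0, 0, 0, 0], [0, 0, 0, 0, 0, 0, 0], [0, 0, 0, 0, 0, 0, 0], [0, 0, 0, 0, 0, 0, 0], [0, 0, 0, 0, 0, 0, 0], [0, 0, 0, 0, 0, 0, 0], [0, 0, 0, 0, 0, 0, 0], [0, 0, 0, 0, 0, 0, 0]],
  ],
)

```text
t: 16.18
ee_pos: [0.471, -0.2861, 0.1677]
tool_rot: [0.791, 0.612, -0.001, -0.001]
wrist_force: [0.9, -0.1, -0.0]
finger_gap: 0.249
gripper_force: 48.9
```

```bash
python3 -c "
from station import robot
print(robot.read_state()['t'],robot.sign_off())"
```

```text
the job is handed in; nothing more can be done
16.175 None
```

I handed the job in at 16.2 s with the probe still held in the tall coil, its tip at mid-height, the stem centred to about 1 mm by the camera views, and held still for 3 s; the hand-in gave no verdict back.

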